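# Stow the second hand plane and lift the tote

## Robot

A 6-joint arm with a two-finger parallel gripper is mounted at the origin on the work surface. World frame = base frame: x ahead of the robot, y to its left, z up, the work surface at z = 0. Lengths are in mm, angles in rad, forces in N, time in s.
With the tool pointing down it reaches from about 350 to 950 mm from the base axis. Payload 17.4 kg.
Tool frame: the origin (TCP) lies midway between the tips of the shut fingers; the grasp point (between the pads) lies 19 mm behind it; z points along the fingers, y is the line along which they close (so a half turn about z gives the same grasp; the last joint's range is limited). The gripper opens to 93 mm and grips with 3 to 60 N. Pads are 15 mm wide; open, the fingers measure 128 mm over their backs; the gripper's body (75 mm by 188 mm) begins 65 mm behind the grasp point.
Start: joints at [1.213, 0.116, 1.442, -0, 1.584, -0.038], TCP at [212.212, 640.779, 218.646] pointing down, gripper open.
Joint ranges: [-2.83, 2.83], [-0.83, 2.19], [0.07, 2.5], [-1.14, 4.28], [0.01, 3], [-2.97, 2.97]. Speed limits (rad/s): [1.89, 1.89, 2.22, 3.14, 3.14, 3.14].

## Interface

Orientations are given as a 3x3 rotation matrix whose columns are the frame's x, y, z axes.
In Python, from plant import status, imaging, workorder, spotter gives the robot as it stands.
- The arm moves only by the tool jog_arm, never from a script. Its argument "moves" is a list of rows, each a list of 6 numbers: the shift along the tool's x, y, z normalised to -1 to 1, where 1 is 0.5 m, then the turn, a rotation vector about the tool's x, y, z normalised to -1 to 1, where 1 is 45 degrees. A call has 1 to 5 rows; each row is the pose to reach, as a shift and turn from the pose commanded when the call began, along the tool's axes at that moment; what a row does not reach only later rows make up. A row lasts 1/10 s, in which the tool goes at most 50 mm and 8.59 degrees, less where a joint would pass 70% of its speed; a pose out of reach is approached as far as the arm can. A call with a number of a shift or a turn outside -1 to 1 is refused whole. A call with a gripper value outside its range is refused whole. "jaw" is the closure, from -1 (fully open) to 1 (shut), set as the call begins (left out, the last holds). The fingers move at their own pace and stop on an object; "grip_force" is the grip in N (left out, the last holds). Time passes only in rows, so rows that repeat a pose let the fingers close. It gives the time, the measured TCP pose, the force, the opening and the grip force at its end, in the units of the state.
- status.get_state(): the state, without advancing time (a new reading comes with each control period).
- imaging.grab_frame(name): name is "scene" or "top"; returns a dict with "img" (480x640x3 uint8, red, green, blue), "fx", "fy", "cx", "cy" (pixels), "rvec" (rotation vector, rad) and "tvec" (3), from world to camera coordinates, as OpenCV has them. Camera axes: x right, y down, z forward; pixel columns grow to the right and rows downward; lengths in mm; the calibration is good to about 2 mm. A picture is of the moment at which its call begins. There is no depth.
- workorder.sign_off(): hands the job in; it is judged then, once.
Trained networks look in the newest picture that a camera, given by its name, has taken for a name from the list of things; names that differ only in an ending like _2 or _b are one class to them, and where a whole thing is asked for, a point or a joint stands for the part that bears it (a point fixed in the world has none). Each returns a list of dicts, best first, with "score" (0 to 1); they miss things now and then, are a little off and sometimes report something else, mostly with a low value. They report only what shows in the picture. A call takes as long as a camera call. They do not tell look-alikes from the thing itself.
- spotter.outline_of(camera, thing): "mask" (480x640 bool, what is visible of it) and "uv" ([column, row] in pixels, amid what is visible of it).
- spotter.mark_of(camera, thing): "uv" ([column, row] in pixels: a listed point, or the origin of a listed thing).
The state is a dict: "time": time; "joints": joint angles; "dq": joint speeds; "tau": joint torques, N m; "ee_pos": TCP position; "tcp_rot": TCP orientation; "force": force on the tool from outside, world axes, zero at the start; "moment": the same for the moment, N m; "grip_width": opening from 0.0 (shut) to 1.0 (fully open); "finger_force": force on a finger pad.
Only numpy, scipy, OpenCV 4.12 (cv2) and the standard library are available. Lean on these libraries where they do the work, as an engineer would, in place of code of your own. Each camera call takes 0.05 s, during which the arm holds its last target. There are 200 camera calls.

## Task

Put the loose hand plane into the empty bay of the wooden carrying tote, sole flat on the tote's board and its knob end pointing the same way as that of the plane already stowed; set it down rather than dropping it, and let go of it. Then take the tote by its handle, lift it about 10 cm clear of the bench without tipping it, and finish while still holding it there in the air, level and steady, with both planes lying flat in their bays. Leave the tin, the sanding block and the try square where they are.

Things in the scene. Friction and masses are not known exactly. Their poses are not given: they have to be found in the camera images.
- tote: Wooden carrying tote standing loose on the bench, about 0.36 kg empty. Board 190 (its x) x 212 (its y) x 8 mm thick; origin: centre of its underside; z up. A handle lath runs along its x over the middle, on a post (16 x 18 mm) at each end (x = +-82 mm). Two like bays, one each side of the handle, centred at y = +70 mm (empty) and y = -70 mm (holds the stowed plane).
- tote_handle (a point): Middle of the tote's handle lath, straight above the tote's middle: 109 mm above the underside. The lath is 190 mm long (tote x), 18 mm thick (tote y), 28 mm tall (95 to 123 mm above the underside), flat-sided, free all round between the posts; the space under it is open down to the board.
- empty_bay (a point): Centre of the empty bay, on the upper face of the board (8 mm above the tote's underside); axes as the tote's. Inside 130 mm (x) by 50 mm (y), bounded by lips 10 mm high and 6 mm thick: whole at the two ends, along the sides only at the four corners, so that the middle 82 mm of each side is open for fingers.
- loose_plane: Loose small wooden hand plane, sole down on the bench, about 0.17 kg. Body 120 (its x) x 40 (y) x 32 mm tall; origin: centre of the sole. A round knob (24 mm wide, top 60 mm above the sole) stands at the toe, 43 mm along +x; a steel iron 28 mm wide leans from the middle towards the heel, -x, top 59 mm up. Pinch its bare sides at the middle, from above. Goes in with its +x along the tote's +x.
- loose_plane_toe (a point): Middle of the lower edge of the loose plane's toe (knob) end: 60 mm along its +x from its origin.
- stowed_plane: The second plane, just like the loose one, already lying in the tote's bay at y = -70 mm, its toe (+x) towards the tote's +x. Origin: centre of the sole.
- stowed_plane_toe (a point): Middle of the lower edge of the stowed plane's toe (knob) end: 60 mm along its +x from its origin.
- tin: Bystander: a round closed tin, 75 mm across, 88 mm tall; origin: centre of its underside. It stands on the other side of the tote from the loose plane.
- sanding_block: Bystander: cork-soled wooden sanding block, 60 x 110 x 34 mm, on the bench to the left of the tote (+y); origin: centre of its underside.
- try_square: Bystander: try square lying on the bench to the right of the tote (-y): dark wooden stock 100 (x) x 18 x 16 mm tall, steel blade 32 mm wide reaching 159 mm along +y; origin: centre of the stock's underside.
There are look-alikes about, which are no part of the job. What is shaped like the loose_plane but orange or yellow is not meant. What is shaped like the stowed_plane but blue is not meant.

How it is judged:
By the outcome, as a careful person would: the job done as asked, in the order asked, and still so for the second after the job is handed in, while the arm keeps its last pose, push and grip.
It also fails if it takes over 53 s, if anything falls off the work surface, if the arm or the gripper's body presses on something with over 40 N, if the wrist force passes 120 N, or if a joint passes its speed limit or range.

## Working session

There is one attempt and no reset: what is moved stays moved. The work goes in short steps, Python scripts to look and compute and a tool call to move; the robot and the scene stay as the last step left them, time stands still between calls to the robot, and variables do not carry over. Pictures are saved under pics/ and viewed, at most 10 in all, crops included, and the job is handed in when it is done.

Besides the shell and the picture viewer there is one more tool, called after "Emit:" as a command line: name --pt "numbers of a row" for each row, then --argument value for the rest. jog_arm: Moves the arm, as the interface text tells. Scaled input: -1 to 1 covers 0.5 m each way for a shift and 45 degrees each way for a turn. Its arguments: {"type":"object","properties":{"moves":{"type":"array"},"jaw":{"type":"number"},"grip_force":{"type":"number"}},"required":["moves"]}

```bash
mkdir -p pics; ls; cat > h.py <<'E'
import numpy as np, cv2
from plant import status, imaging, workorder, spotter
def cam(n):
    f=imaging.grab_frame(n); K=np.array([[f['fx'],0,f['cx']],[0,f['fy'],f['cy']],[0,0,1.]])
    return f,K,cv2.Rodrigues(np.array(f['rvec'],float))[0],np.array(f['tvec'],float).ravel()
def ray(c,uv,z):
    f,K,R,t=c; d=R.T@np.linalg.inv(K)@np.array([uv[0],uv[1],1.]); o=-R.T@t
    return o+d*(z-o[2])/d[2]
def proj(c,P):
    f,K,R,t=c; q=(R@np.atleast_2d(P).T).T+t; q=q@K.T; return q[:,:2]/q[:,2:]
E
python3 - <<'E'
from h import *
s=status.get_state(); print({k:np.round(v,3).tolist() for k,v in s.items()})
Z=dict(tote=0,tote_handle=109,empty_bay=8,loose_plane=0,loose_plane_toe=0,stowed_plane=8,stowed_plane_toe=8,tin=0,sanding_block=0,try_square=0)
for n in ["top","scene"]:
    c=cam(n); cv2.imwrite(f'pics/{n}0.png',c[0]['img'][:,:,::-1]); print(n, (-c[2].T@c[3]).round())
    for k,z in Z.items():
        for r in spotter.mark_of(n,k)[:4]: print(k,round(r['score'],2),np.round(r['uv']),ray(c,r['uv'],z).round(1))
E
```

```text
pics
{'time': 0.0, 'joints': [1.213, 0.116, 1.442, -0.0, 1.584, -0.038], 'dq': [0.001, -0.0, -0.001, -0.0, -0.002, -0.001], 'tau': [-0.0, -72.128, -62.26, 0.078, 0.024, -0.0], 'ee_pos': [212.157, 640.568, 217.908], 'tcp_rot': [[-0.949, 0.314, -0.0], [0.314, 0.949, -0.001], [0.0, -0.001, -1.0]], 'force': [-0.175, -0.818, 0.394], 'moment': [0.035, -0.013, -0.014], 'finger_force': 0.0, 'grip_width': 1.001}
top [ 421.  -70. 1068.]
tote 0.7 [297. 231.] [531.3   1.7   0. ]
tote_handle 0.86 [293. 229.] [523.9   2.5 109. ]
tote_handle 0.52 [419. 177.] [ 640.4 -262.6  109. ]
empty_bay 0.82 [272. 212.] [574.2  60.5   8. ]
loose_plane 0.82 [420. 271.] [ 443.2 -287.5    0. ]
loose_plane 0.61 [433. 334.] [ 298.9 -316.5    0. ]
loose_plane 0.57 [491. 285.] [ 412.4 -451.5    0. ]
loose_plane_toe 0.78 [461. 284.] [ 415.3 -382.8    0. ]
loose_plane_toe 0.64 [411. 328.] [ 311.8 -265.7    0. ]
loose_plane_toe 0.62 [447. 274.] [ 437.2 -349.7    0. ]
stowed_plane 0.88 [319. 256.] [473.5 -51.6   8. ]
stowed_plane 0.66 [271. 211.] [575.6  63.1   8. ]
stowed_plane 0.6 [278. 136.] [757.9  53.6   8. ]
stowed_
[... 377 characters left out ...]
353. 279.] [585.7  63.7   8. ]
loose_plane 0.87 [228. 233.] [ 433.3 -288.9    0. ]
loose_plane 0.69 [173. 229.] [ 422.6 -449.4    0. ]
loose_plane_toe 0.87 [207. 235.] [ 440.9 -348.1    0. ]
loose_plane_toe 0.8 [245. 204.] [ 324.4 -252.2    0. ]
loose_plane_toe 0.8 [193. 227.] [ 412.7 -393.6    0. ]
stowed_plane 0.96 [351. 342.] [765.3  54.2   8. ]
stowed_plane 0.69 [315. 245.] [475.9 -38.9   8. ]
stowed_plane 0.34 [298. 263.] [535.9 -84.3   8. ]
stowed_plane_toe 0.93 [297. 264.] [539.9 -87.1   8. ]
stowed_plane_toe 0.84 [334. 354.] [796.6  11.8   8. ]
tin 0.56 [438. 246.] [465.1 305.5   0. ]
sanding_block 0.97 [446. 311.] [671.4 300.5   0. ]
try_square 0.8 [221. 308.] [ 673.7 -278.8    0. ]
```

View pics/top0.png

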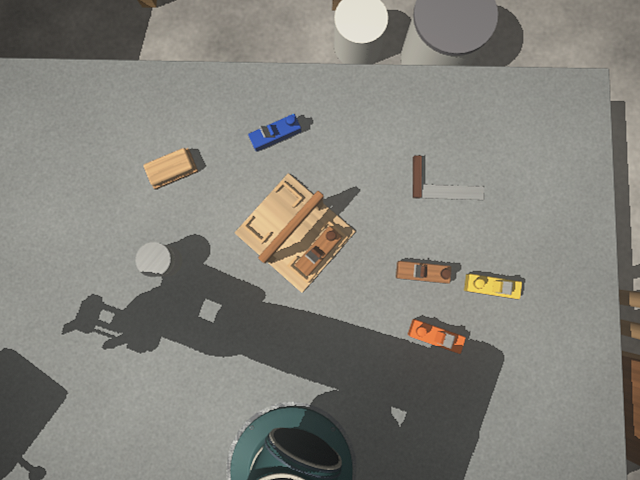

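View pics/scene0.png

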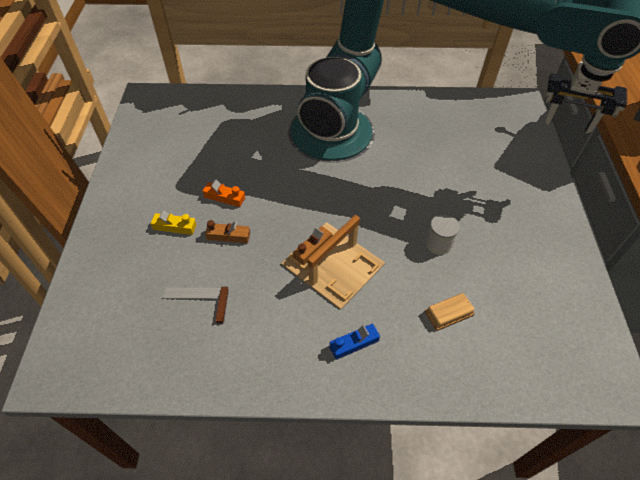

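The brown plane at top (425,271) / scene (228,233) is the loose one, with its knob to the right in top, i.e. towards -y. The orange, yellow and blue ones are look-alikes. The tote is at top (297,231), yawed about -45°, with its empty bay on the upper left. I'll refine both poses by silhouette fit.

```bash
cat >> h.py <<'E'
from scipy.optimize import minimize
def box(x0,x1,y0,y1,z0,z1): return np.array([[x,y,z] for x in (x0,x1) for y in (y0,y1) for z in (z0,z1)],float)
def cyl(x,y,r,z0,z1): return np.array([[x+r*np.cos(a),y+r*np.sin(a),z] for a in np.arange(0,6.28,.3) for z in (z0,z1)])
PLANE=[box(-60,60,-20,20,0,32),cyl(43,0,12,32,60)]
TOTE=[box(-95,95,-106,106,0,8),box(-95,95,-9,9,95,123),box(-90,-74,-9,9,0,100),box(74,90,-9,9,0,100)]
def tf(P,p,z=0):
    c,s=np.cos(p[2]),np.sin(p[2]); return np.c_[P[:,0]*c-P[:,1]*s+p[0],P[:,0]*s+P[:,1]*c+p[1],P[:,2]+z]
def sil(c,parts,p,z,S=4):
    m=np.zeros((480*S,640*S),np.uint8)
    for P in parts:
        h=cv2.convexHull(((proj(c,tf(P,p,z))+.5)*S*16-8).astype(np.float32)).astype(np.int32); cv2.fillConvexPoly(m,h,1,shift=4)
    return m>0
def fit(obs,parts,p0,z=0,ign=None,S=4):
    """obs: list of (cam,mask); ign: (parts,p,z) pixels to ignore"""
    up=[cv2.resize(m.astype(np.uint8),None,fx=S,fy=S,interpolation=cv2.INTER_LINEAR)>0 if 0 else cv2.resize(m.astype(np.float32),None,fx=S,fy=S)>.5 for c,m in obs]
    ok=[~sil(c,ign[0],ign[1],ign[2]) if ign else np.ones_like(u) for (c,_),u in zip(obs,up)]
    def f(q):
        p=[q[0],q[1],q[2]/60]; return sum(1-(sil(c,parts,p,z)&u&o).sum()/((sil(c,parts,p,z)|u)&o).sum() for (c,_),u,o in zip(obs,up,ok))
    q0=np.array([p0[0],p0[1],p0[2]*60])
    r=minimize(f,q0,method='Nelder-Mead',options=dict(initial_simplex=q0+np.array([[0,0,0],[10,0,0],[0,10,0],[0,0,10]]),xatol=.1,fatol=1e-4))
    return np.array([r.x[0],r.x[1],r.x[2]/60]),r.fun
def pick(n,thing,c,uv):
    rs=[r for r in spotter.outline_of(n,thing) if np.hypot(*(np.array(r['uv'])-uv))<35]; return rs[0]['mask'] if rs else None
def draw(c,parts,p,z,im,col):
    for P in parts:
        h=cv2.convexHull((proj(c,tf(P,p,z))*4).astype(np.float32)).astype(np.int32)+2; cv2.polylines(im,[h],True,col,1)
E
cat > m.py <<'E'
from h import *
import sys
vis={}
L=[];T=[];St=[];cs={}
for n in ["top","scene"]:
    c=cam(n); cs[n]=c
    for k,l,uv in (("loose_plane",L,proj(c,[438,-288,16])[0]),("tote",T,proj(c,[533,5,20])[0]),("stowed_plane",St,proj(c,[485,-45,20])[0])):
        m=pick(n,k,c,uv); print(n,k,None if m is None else m.sum())
        if m is not None: l.append((c,m))
def rep(nm,obs,parts,p0,z,ign=None):
    ps,f=fit(obs,parts,p0,z,ign); print(nm,np.r_[ps[:2],np.degrees(ps[2])].round(1),round(f,3))
    for o in obs: q,g=fit([o],parts,p0,z,ign); print('   single',np.r_[q[:2],np.degrees(q[2])].round(1),round(g,3))
    return ps
pl=rep('loose',L,PLANE,[438,-288,-1.6],0)
ps=rep('stowed',St,PLANE,[485,-45,-.78],8)
pt=rep('tote',T,TOTE,[533,5,-.78],0,(PLANE,ps,8))
outs=[]
for n,c in cs.items():
    im=cv2.resize(c[0]['img'][:,:,::-1],None,fx=4,fy=4,interpolation=cv2.INTER_LINEAR)
    draw(c,PLANE,pl,0,im,(0,255,0));draw(c,PLANE,ps,8,im,(0,255,255));draw(c,TOTE,pt,0,im,(255,0,0))
    a=proj(c,[500,-140,20])[0]*4; x,y=int(a[0])-400,int(a[1])-280; outs.append(cv2.resize(im[y:y+560,x:x+800],None,fx=.98,fy=.53 if 0 else .98)[:])
cv2.imwrite('pics/fit_top.png',outs[0]);cv2.imwrite('pics/fit_scene.png',outs[1])
E
python3 m.py
```

```text
top loose_plane 1000
top tote 6279
top stowed_plane 978
scene loose_plane 790
scene tote 4319
scene stowed_plane 659
loose [ 440.9 -287.7  -94.5] 0.175
   single [ 440.2 -288.2  -94.8] 0.042
   single [ 443.5 -286.   -94.3] 0.095
stowed [483.1 -47.3 -39.6] 0.224
   single [483.3 -47.4 -39.8] 0.039
   single [485.5 -46.4 -37.1] 0.176
tote [530.1   9.2 -40.9] 0.095
   single [528.7   8.6 -40.2] 0.041
   single [532.9  10.1 -40.4] 0.028
```

```bash
python3 - <<'E'
from h import *
im=cv2.imread('pics/scene0.png')[50:170,530:640]
c=cam('scene'); s=status.get_state(); R=np.array(s['tcp_rot']);p=np.array(s['ee_pos'])
im=cv2.resize(im,None,fx=5,fy=5,interpolation=cv2.INTER_CUBIC)
# candidate bodies: y-long (green), x-long (red), 84 mm behind TCP
for hx,hy,col in ((37.5,94,(0,255,0)),(94,37.5,(0,0,255))):
    P=[(p+R@np.array([a*hx,b*hy,-84])) for a,b in ((1,1),(1,-1),(-1,-1),(-1,1))]
    q=((proj(c,P)-[530,50])*5).astype(int); cv2.polylines(im,[q],True,col,2)
q=((proj(c,[p])-[530,50])*5).astype(int)[0]; cv2.circle(im,tuple(int(v) for v in q),5,(255,0,255),-1)
cv2.imwrite('pics/grip.png',im)
E
```

```text
(no output)
```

View pics/grip.png

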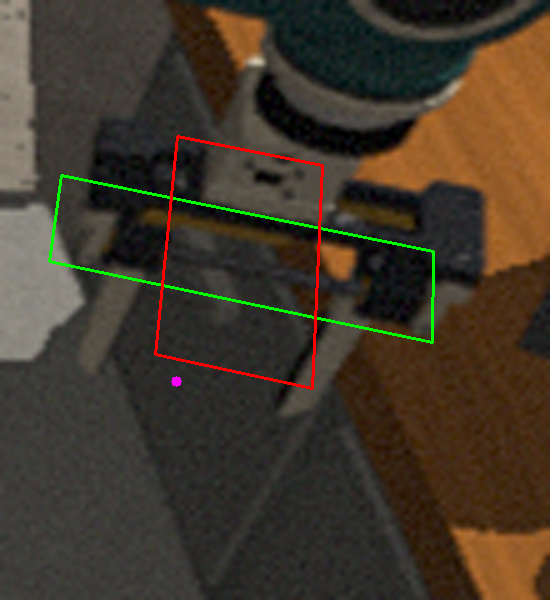

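View pics/fit_top.png

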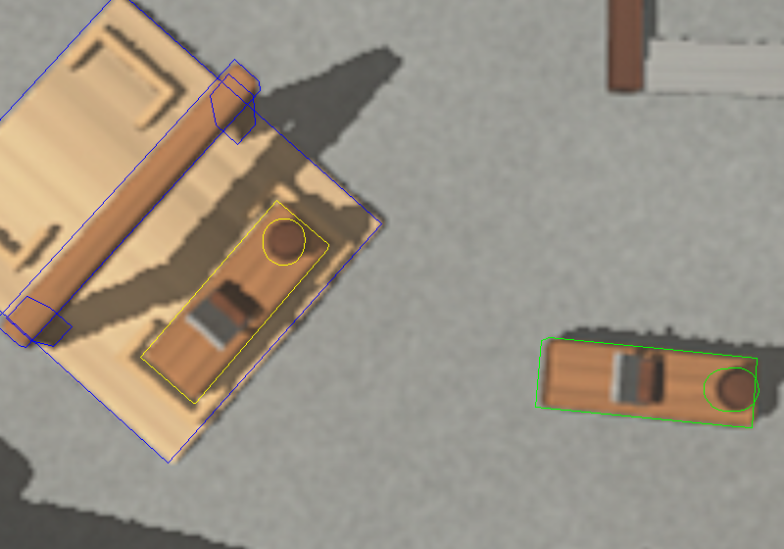

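The overlay matches the picture to about 1 px. The knobs of both planes are at the expected ends.

The grip picture shows the gripper's body is long along its closing line. A vertical pinch over the bay would put the body (z≈105) into the handle lath, whose top is at 123. I'll pinch the plane with the tool leaned 14° away from the handle side and held high on the body.

```bash
cat > go.py <<'E'
# go.py x y z yaw tilt : row toward TCP target; yaw of tool y (deg), tilt: lean of the gripper's body towards +tool y
import sys
from h import *
from scipy.spatial.transform import Rotation as Ro
x,y,z,yaw,th=map(float,sys.argv[1:6]); p=np.array([x,y,z]); a,t=np.radians(yaw),np.radians(th)
yd=np.array([np.cos(a),np.sin(a),0]); zh=np.array([0,0,1.])
ty=yd*np.cos(t)-zh*np.sin(t); tz=-zh*np.cos(t)-yd*np.sin(t); Rt=np.c_[np.cross(ty,tz),ty,tz]
s=status.get_state(); R=np.array(s['tcp_rot']); d=R.T@(p-np.array(s['ee_pos'])); w=Ro.from_matrix(R.T@Rt).as_rotvec()
dn,wn=np.linalg.norm(d),np.degrees(np.linalg.norm(w)); f=min(1,248/max(dn,1e-6),42.5/max(wn,1e-6))
print('t',round(s['time'],2),'dist',dn.round(1),'ang',wn.round(1),'frac',round(f,2)); print('row',(f*np.r_[d/500,w/(np.pi/4)]).round(3).tolist(),'half',(f/2*np.r_[d/500,w/(np.pi/4)]).round(3).tolist())
E
python3 go.py 440 250 210 40 0; python3 go.py 450 100 210 20 0
```

```text
t 1.55 dist 452.4 ang 31.7 frac 0.55
row [-0.372, -0.328, 0.01, -0.0, 0.0, 0.386] half [-0.186, -0.164, 0.005, -0.0, 0.0, 0.193]
t 1.55 dist 590.8 ang 51.7 frac 0.42
row [-0.332, -0.368, 0.007, -0.0, 0.0, 0.482] half [-0.166, -0.184, 0.004, -0.0, 0.0, 0.241]
```

Emit:
jog_arm --pt "-0.33 -0.37 0 0 0 0.48" --pt "-0.33 -0.37 0 0 0 0.48" --pt "-0.33 -0.37 0 0 0 0.48" --pt "-0.33 -0.37 0 0 0 0.48" --pt "-0.33 -0.37 0 0 0 0.48" --jaw -0.5 --grip_force 40

```text
time: 2.05
ee_pos: [311.0, 411.4, 218.7]
tcp_rot: [[-0.767, 0.642, 0.0], [0.642, 0.767, 0.0], [-0.0, 0.0, -1.0]]
force: [0.7, 0.1, 1.0]
grip_width: 0.752
finger_force: 0.0
```

```bash
python3 go.py 445 -287 160 -4.5 0
```

```text
t 2.05 dist 713.5 ang 54.6 frac 0.35
row [-0.383, -0.313, 0.041, 0.0, -0.0, 0.422] half [-0.191, -0.156, 0.02, 0.0, -0.0, 0.211]
```

Emit:
jog_arm --pt "-0.38 -0.31 0 0 0 0.42" --pt "-0.38 -0.31 0 0 0 0.42" --pt "-0.38 -0.31 0 0 0 0.42" --pt "-0.38 -0.31 0 0 0 0.42" --pt "-0.38 -0.31 0 0 0 0.42"

```text
time: 2.55
ee_pos: [356.7, 170.5, 218.9]
tcp_rot: [[-0.518, 0.855, 0.001], [0.855, 0.518, 0.0], [-0.0, 0.001, -1.0]]
force: [0.4, 0.5, 0.6]
grip_width: 0.749
finger_force: 0.0
```

```bash
python3 go.py 445 -287 170 -4.5 0
```

```text
t 2.55 dist 468.5 ang 35.7 frac 0.53
row [-0.463, -0.171, 0.052, 0.001, -0.0, 0.42] half [-0.231, -0.085, 0.026, 0.0, -0.0, 0.21]
```

Emit:
jog_arm --pt "-0.46 -0.17 0 0 0 0.42" --pt "-0.46 -0.17 0 0 0 0.42" --pt "-0.46 -0.17 0 0 0 0.42" --pt "-0.46 -0.17 0 0 0 0.42" --pt "-0.46 -0.17 0 0 0 0.42"

```text
time: 3.05
ee_pos: [403.1, -70.7, 219.0]
tcp_rot: [[-0.212, 0.977, 0.001], [0.977, 0.212, -0.0], [-0.001, 0.001, -1.0]]
force: [0.8, 0.1, 0.1]
grip_width: 0.753
finger_force: 0.0
```

```bash
python3 go.py 448 -287 110 -4.5 14
```

```text
t 3.05 dist 246.4 ang 21.8 frac 1
row [-0.442, -0.004, 0.218, 0.31, 0.046, 0.37] half [-0.221, -0.002, 0.109, 0.155, 0.023, 0.185]
```

Emit:
jog_arm --pt "-0.44 0 0.22 0.31 0.045 0.37" --pt "-0.44 0 0.22 0.31 0.045 0.37" --pt "-0.44 0 0.22 0.31 0.045 0.37" --pt "-0.44 0 0.22 0.31 0.045 0.37" --pt "-0.44 0 0.22 0.31 0.045 0.37"

```text
time: 3.55
ee_pos: [450.2, -285.4, 107.1]
tcp_rot: [[0.078, 0.967, -0.243], [0.997, -0.076, 0.019], [-0.0, -0.244, -0.97]]
force: [0.6, 0.4, 0.3]
grip_width: 0.752
finger_force: 0.0
```

```bash
python3 go.py 441 -287.3 19 -4.5 14; python3 - <<'E'
from h import *
c=cam('top'); a=proj(c,[440,-288,30])[0].astype(int); im=c[0]['img'][a[1]-60:a[1]+60,a[0]-70:a[0]+70,::-1]
A=cv2.resize(im,None,fx=3.5,fy=3.5,interpolation=cv2.INTER_CUBIC)[:, :400]
c=cam('scene'); a=proj(c,[440,-288,60])[0].astype(int); im=c[0]['img'][a[1]-60:a[1]+60,a[0]-70:a[0]+70,::-1]
B=cv2.resize(im,None,fx=3.5,fy=3.5,interpolation=cv2.INTER_CUBIC)[:, :400]
cv2.imwrite('pics/pre.png',np.hstack([A,B]))
E
```

```text
t 3.55 dist 88.6 ang 0.1 frac 1
row [-0.005, 0.026, 0.175, -0.002, 0.0, 0.0] half [-0.003, 0.013, 0.088, -0.001, 0.0, 0.0]
```

View pics/pre.png

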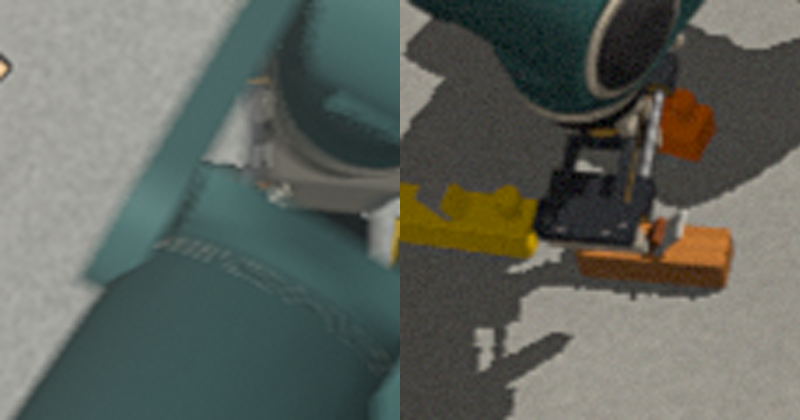

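The top view is blocked by the arm. In the scene view the open fingers stand over the middle of the brown plane, clear of the yellow one. Descending.

Emit:
jog_arm --pt "0 0.01 0.06 0 0 0" --pt "-0.002 0.02 0.11 0 0 0" --pt "-0.004 0.026 0.15 0 0 0" --pt "-0.005 0.026 0.173 0 0 0" --pt "-0.005 0.026 0.173 0 0 0"

```text
time: 4.15
ee_pos: [440.8, -284.5, 20.9]
tcp_rot: [[0.078, 0.967, -0.243], [0.997, -0.075, 0.019], [0.0, -0.244, -0.97]]
force: [-1.2, -0.5, -0.2]
grip_width: 0.753
finger_force: 0.0
```

```bash
python3 go.py 441 -287.3 19 -4.5 14
```

```text
t 4.15 dist 3.4 ang 0.1 frac 1
row [-0.006, 0.002, 0.003, -0.003, -0.0, 0.001] half [-0.003, 0.001, 0.002, -0.001, -0.0, 0.001]
```

Emit:
jog_arm --pt "-0.005 0.001 0.003 0 0 0" --pt "-0.005 0.001 0.003 0 0 0"

```text
time: 4.35
ee_pos: [442.0, -288.1, 21.2]
tcp_rot: [[0.078, 0.967, -0.241], [0.997, -0.076, 0.017], [-0.001, -0.241, -0.97]]
force: [-0.3, -0.1, 1.0]
grip_width: 0.747
finger_force: 0.0
```

Emit:
jog_arm --pt "0 0 0 0 0 0" --pt "0 0 0 0 0 0" --pt "0 0 0 0 0 0" --pt "0 0 0 0 0 0" --pt "0 0 0 0 0 0" --jaw 1 --grip_force 30

```text
time: 4.85
ee_pos: [441.5, -287.7, 20.1]
tcp_rot: [[0.078, 0.967, -0.242], [0.997, -0.075, 0.018], [-0.001, -0.242, -0.97]]
force: [-0.3, 0.0, 0.7]
grip_width: 0.442
finger_force: 29.3
```

```bash
python3 go.py 441 -287.3 79 -4.5 14
```

```text
t 4.85 dist 58.9 ang 0.1 frac 1
row [0.001, -0.03, -0.114, -0.001, 0.001, 0.001] half [0.0, -0.015, -0.057, -0.0, 0.0, 0.0]
```

Emit:
jog_arm --pt "0 -0.006 -0.02 0 0 0" --pt "0 -0.015 -0.05 0 0 0" --pt "0 -0.03 -0.11 0 0 0" --pt "0 -0.05 -0.2 0 0 0" --pt "0 -0.06 -0.24 0 0 0"

```text
time: 5.35
ee_pos: [442.2, -288.1, 149.1]
tcp_rot: [[0.078, 0.968, -0.238], [0.997, -0.076, 0.016], [-0.003, -0.239, -0.971]]
force: [-0.2, -0.9, -1.0]
grip_width: 0.442
finger_force: 29.0
```

```bash
python3 go.py 520 -110 150 22 14; python3 - <<'E'
from h import *
c=cam('scene'); a=proj(c,[440,-288,120])[0].astype(int); im=c[0]['img'][a[1]-45:a[1]+55,a[0]-60:a[0]+60,::-1]
cv2.imwrite('pics/lift.png',cv2.resize(im,None,fx=6,fy=6,interpolation=cv2.INTER_CUBIC))
E
```

```text
t 5.35 dist 194.3 ang 26.5 frac 1
row [0.367, 0.123, -0.033, 0.003, -0.138, -0.571] half [0.184, 0.062, -0.017, 0.002, -0.069, -0.286]
```

View pics/lift.png

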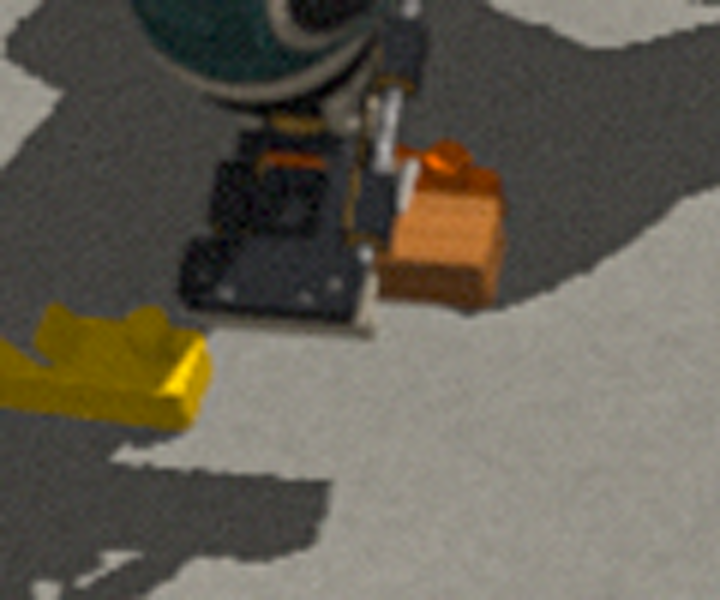

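The plane is lifted and still about flat: the top-to-side face ratio is roughly 1.7, as it was on the bench. Carrying it over, high above the handle.

Emit:
jog_arm --pt "0.37 0.12 -0.1 0 -0.14 -0.57" --pt "0.37 0.12 -0.1 0 -0.14 -0.57" --pt "0.37 0.12 -0.1 0 -0.14 -0.57" --pt "0.37 0.12 -0.1 0 -0.14 -0.57" --pt "0.37 0.12 -0.1 0 -0.14 -0.57"

```text
time: 5.9
ee_pos: [527.7, -104.2, 179.5]
tcp_rot: [[-0.379, 0.898, -0.223], [0.925, 0.368, -0.09], [0.001, -0.24, -0.971]]
force: [-0.2, -0.9, -1.3]
grip_width: 0.443
finger_force: 29.0
```

```bash
python3 go.py 577 63 195 49.6 14
```

```text
t 5.9 dist 175.0 ang 27.3 frac 1
row [0.272, 0.204, -0.082, 0.003, -0.148, -0.589] half [0.136, 0.102, -0.041, 0.001, -0.074, -0.295]
```

Emit:
jog_arm --pt "0.27 0.204 -0.082 0 -0.148 -0.59" --pt "0.27 0.204 -0.082 0 -0.148 -0.59" --pt "0.27 0.204 -0.082 0 -0.148 -0.59" --pt "0.27 0.204 -0.082 0 -0.148 -0.59" --pt "0.27 0.204 -0.082 0 -0.148 -0.59"

```text
time: 6.4
ee_pos: [576.8, 59.9, 193.5]
tcp_rot: [[-0.761, 0.629, -0.157], [0.649, 0.739, -0.183], [0.001, -0.241, -0.97]]
force: [0.8, -0.6, -1.9]
grip_width: 0.445
finger_force: 29.0
```

```bash
python3 go.py 577 63 90 49.6 14; cat > v.py <<'E'
import sys
from h import *
s=status.get_state(); p=np.array(s['ee_pos']); o=[]
for n in ('top','scene'):
    c=cam(n); a=proj(c,[555,40,40])[0].astype(int); im=cv2.resize(c[0]['img'][a[1]-60:a[1]+60,a[0]-40:a[0]+40,::-1],None,fx=5,fy=5,interpolation=cv2.INTER_CUBIC); o.append(im)
cv2.imwrite(sys.argv[1],np.hstack(o))
E
python3 v.py pics/over.png
```

```text
t 6.4 dist 103.6 ang 0.1 frac 1
row [0.004, 0.055, 0.2, 0.001, -0.001, -0.001] half [0.002, 0.027, 0.1, 0.0, -0.001, -0.0]
```

View pics/over.png

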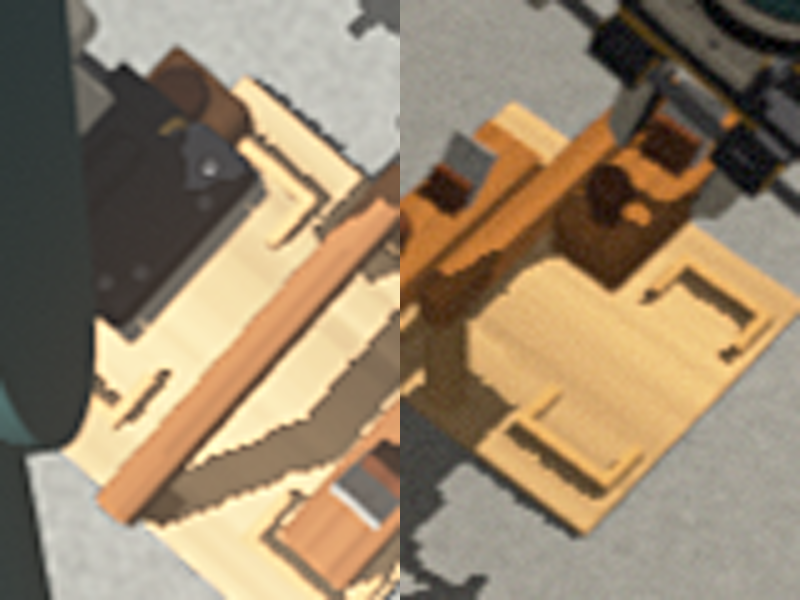

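The plane is held level over the empty bay. The knob points the same way as the stowed plane's, and the body's end is above the lath. Lowering straight down.

Emit:
jog_arm --pt "0.004 0.018 0.055 0 0 0" --pt "0.004 0.034 0.12 0 0 0" --pt "0.004 0.048 0.17 0 0 0" --pt "0.004 0.06 0.22 0 0 0" --pt "0.004 0.065 0.24 0 0 0"

```text
time: 7.0
ee_pos: [575.2, 59.0, 66.3]
tcp_rot: [[-0.757, 0.633, -0.162], [0.653, 0.735, -0.183], [0.003, -0.244, -0.97]]
force: [0.5, -0.8, -1.7]
grip_width: 0.445
finger_force: 29.0
```

```bash
python3 go.py 577 63.5 50 49.6 14; python3 v.py pics/over2.png
```

```text
t 7.0 dist 17.0 ang 0.4 frac 1
row [0.003, 0.017, 0.029, -0.003, -0.006, -0.008] half [0.002, 0.008, 0.015, -0.002, -0.003, -0.004]
```

View pics/over2.png

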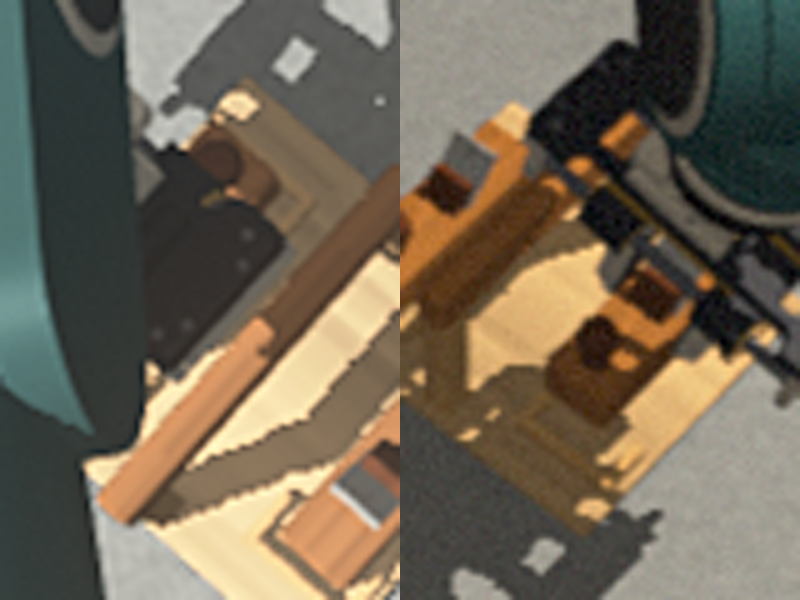

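The plane is level just above the bay. I'll do a numeric alignment check.

```bash
python3 - <<'E'
from h import *
s=status.get_state(); p=np.array(s['ee_pos']); print(p.round(1))
zz=p[2]-20; yaw=np.radians(-40.4); e=np.array([np.cos(yaw),np.sin(yaw)]); yd=np.array([-e[1],e[0]])
for n in ('top','scene'):
    c=cam(n)
    for k,z in (('loose_plane',zz),('loose_plane_toe',zz),('empty_bay',8),('tote_handle',109)):
        for r in spotter.mark_of(n,k)[:3]:
            q=ray(c,r['uv'],z)[:2]; d=q-[575.9,62.7]
            if abs(d).max()<110: print(n,k,round(r['score'],2),'rel bay along x,y:',(d@e).round(1),(d@yd).round(1))
    m=pick(n,'loose_plane',c,proj(c,[575,62,zz+16])[0])
    if m is not None:
        M=m.astype(np.uint8); print('mask',m.sum())
        best=None
        # toe-end / visible-part fit: maximise mask inside model, along with the toe edge
        uv=np.argwhere(m)[:,::-1]; 
        for nm,z in (('top face',zz+32),('sole',zz)):
            Q=np.array([ray(c,u,z)[:2]-[575.9,62.7] for u in uv]); print(nm,'x',np.percentile(Q@e,[1,99]).round(1),'y',np.percentile(Q@yd,[1,99]).round(1))
    T=pick(n,'tote',c,proj(c,[533,5,20])[0])
    if T is not None:
        q,f=fit([(c,T)],TOTE,[530,9,-.705],0,([box(-60,60,-20,20,0,60),box(-60,60,115,165,0,90)],[484,-44,-.705],8)); print('tote',np.r_[q[:2],np.degrees(q[2])].round(1),round(f,3))
E
```

```text
[575.8  59.5  67.6]
top loose_plane_toe 0.67 rel bay along x,y: 61.6 -7.7
top tote_handle 0.89 rel bay along x,y: -2.6 -71.4
mask 169
top face x [41.5 60.7] y [-26.7  16.3]
sole x [43.9 63.7] y [-21.   23.4]
tote [528.3   9.4 -39.8] 0.184
scene loose_plane 0.81 rel bay along x,y: -4.7 -11.2
scene loose_plane_toe 0.78 rel bay along x,y: 60.8 3.6
scene tote_handle 0.75 rel bay along x,y: 33.4 24.4
scene tote_handle 0.57 rel bay along x,y: 1.5 -64.5
scene tote_handle 0.21 rel bay along x,y: 50.0 39.3
mask 574
top face x [-33.9  75.7] y [-15.9  30.9]
sole x [-52.7  60.1] y [-28.1  20. ]
tote [531.3  10.8 -40. ] 0.254
```

Emit:
jog_arm --pt "0.004 0.012 0.014 0 0 0" --pt "0.004 0.018 0.03 0 0 0" --pt "0.004 0.02 0.042 0 0 0" --pt "0.004 0.02 0.042 0 0 0" --pt "0.004 0.02 0.042 0 0 0"

```text
time: 8.3
ee_pos: [577.9, 65.3, 45.5]
tcp_rot: [[-0.758, 0.632, -0.159], [0.652, 0.736, -0.183], [0.001, -0.242, -0.97]]
force: [0.2, -0.1, -2.3]
grip_width: 0.445
finger_force: 29.0
```

```bash
python3 go.py 577 63.5 31 49.8 14
```

```text
t 8.3 dist 14.6 ang 0.5 frac 1
row [-0.001, 0.003, 0.029, -0.001, -0.004, -0.01] half [-0.001, 0.002, 0.014, -0.0, -0.002, -0.005]
```

Emit:
jog_arm --pt "-0.001 0.001 0.01 0 0 -0.008" --pt "-0.001 0.003 0.02 0 0 -0.008" --pt "-0.001 0.004 0.027 0 0 -0.008" --pt "-0.001 0.004 0.027 0 0 -0.008"

```text
time: 8.7
ee_pos: [577.1, 64.0, 31.4]
tcp_rot: [[-0.762, 0.627, -0.159], [0.647, 0.74, -0.183], [0.003, -0.243, -0.97]]
force: [-0.6, 0.3, -1.3]
grip_width: 0.445
finger_force: 29.0
```

```bash
python3 go.py 577 63.5 28 49.8 14; python3 -c "
from h import *
for i in range(3):
    cam('scene'); s=status.get_state(); print(np.round(s['ee_pos'],1),np.round(s['force'],1),np.round(s['moment'],2),s['finger_force'])"
```

```text
t 8.7 dist 3.5 ang 0.2 frac 1
row [-0.0, 0.001, 0.007, -0.001, -0.005, -0.002] half [-0.0, 0.0, 0.003, -0.0, -0.002, -0.001]
[577.3  64.   31.8] [ 0.8 -0.2 -1.2] [ 0.12 -0.14 -0.03] 29.018637891858816
[577.5  64.1  32.1] [ 0.1  0.  -0.7] [ 0.18 -0.1   0.01] 29.01894958689809
[577.6  64.1  32.3] [ 0.2  0.1 -1.5] [ 0.15 -0.1   0.03] 29.01880932971835
```

Emit:
jog_arm --pt "0 0.001 0.004 0 0 0" --pt "0 0.001 0.004 0 0 0"

```text
time: 9.05
ee_pos: [577.4, 64.1, 29.9]
tcp_rot: [[-0.762, 0.627, -0.158], [0.647, 0.74, -0.183], [0.003, -0.242, -0.97]]
force: [-0.5, 0.9, -1.8]
grip_width: 0.442
finger_force: 29.0
```

Emit:
jog_arm --pt "0 0.0005 0.002 0 0 0" --pt "0 0.0005 0.002 0 0 0"

```text
time: 9.25
ee_pos: [577.4, 64.1, 28.9]
tcp_rot: [[-0.762, 0.627, -0.158], [0.647, 0.74, -0.183], [0.003, -0.242, -0.97]]
force: [0.7, -0.6, -1.2]
grip_width: 0.446
finger_force: 29.0
```

Emit:
jog_arm --pt "0 0.0005 0.002 0 0 0" --pt "0 0.0005 0.002 0 0 0"

```text
time: 9.45
ee_pos: [577.6, 64.1, 28.1]
tcp_rot: [[-0.762, 0.627, -0.158], [0.647, 0.74, -0.183], [0.002, -0.242, -0.97]]
force: [-0.7, -0.4, 0.6]
grip_width: 0.446
finger_force: 29.1
```

Contact may be starting, so I'll take two more small steps.

Emit:
jog_arm --pt "0 0.0005 0.0015 0 0 0" --pt "0 0.0005 0.0015 0 0 0"

```text
time: 9.65
ee_pos: [577.6, 64.1, 28.0]
tcp_rot: [[-0.762, 0.628, -0.158], [0.647, 0.74, -0.183], [0.002, -0.242, -0.97]]
force: [-4.2, -0.0, 6.9]
grip_width: 0.442
finger_force: 29.7
```

```bash
python3 -c "
from h import *
for i in range(2):
    cam('scene'); s=status.get_state(); print(np.round(s['ee_pos'],1),np.round(s['force'],1),np.round(s['moment'],2),s['finger_force'])
c=cam('scene'); m=pick('scene','loose_plane',c,proj(c,[575,62,20])[0])
if m is not None: q,f=fit([(c,m)],PLANE,[577,64,-.7],8); print(q,f)
"; python3 v.py pics/down.png
```

```text
[577.6  64.1  28. ] [-3.3  0.1  8.6] [-0.25  0.85 -0.11] 29.649096988141537
[577.6  64.1  28. ] [-4.  -0.1  7.9] [-0.3   0.83 -0.16] 29.645939469337463
[581.21629446  62.60873426  -0.60388059] 0.36485972781874854
```

View pics/down.png

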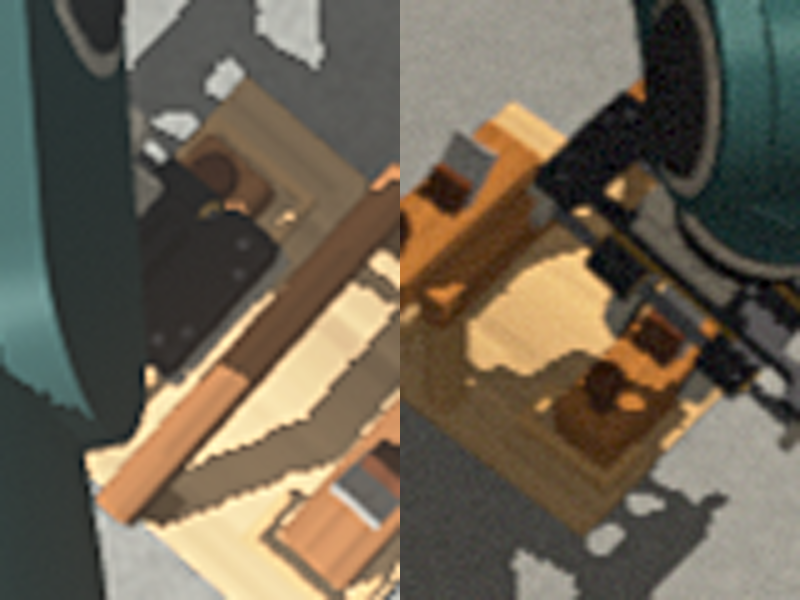

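The plane is down at the expected height (TCP z = 28, 8 N upward) inside the lips. Releasing with a modest opening.

Emit:
jog_arm --pt "0 0 0 0 0 0" --pt "0 0 0 0 0 0" --pt "0 0 0 0 0 0" --jaw -0.3

```text
time: 10.25
ee_pos: [577.6, 64.1, 27.2]
tcp_rot: [[-0.762, 0.627, -0.158], [0.647, 0.74, -0.183], [0.002, -0.242, -0.97]]
force: [0.3, 0.6, -0.1]
grip_width: 0.628
finger_force: 0.0
```

```bash
python3 go.py 577.6 64.1 128 49.8 14
```

```text
t 10.25 dist 100.8 ang 0.2 frac 1
row [0.0, -0.049, -0.196, 0.0, -0.004, -0.002] half [0.0, -0.024, -0.098, 0.0, -0.002, -0.001]
```

Emit:
jog_arm --pt "0 0 -0.04 0 0 0" --pt "0 0 -0.12 0 0 0" --pt "0 0 -0.22 0 0 0" --pt "0 0 -0.32 0 0 0" --pt "0 0 -0.35 0 0 0"

```text
time: 10.75
ee_pos: [606.9, 97.0, 202.6]
tcp_rot: [[-0.763, 0.629, -0.152], [0.647, 0.741, -0.182], [-0.002, -0.237, -0.972]]
force: [-0.4, -0.8, 0.3]
grip_width: 0.648
finger_force: 0.0
```

```bash
python3 go.py 560 250 230 49.8 0
```

```text
t 10.75 dist 162.4 ang 13.7 frac 1
row [0.269, 0.155, -0.095, -0.305, 0.002, -0.002] half [0.135, 0.077, -0.047, -0.152, 0.001, -0.001]
```

Emit:
jog_arm --pt "0.27 0.16 -0.09 -0.3 0 0" --pt "0.27 0.16 -0.09 -0.3 0 0" --pt "0.27 0.16 -0.09 -0.3 0 0" --pt "0.27 0.16 -0.09 -0.3 0 0" --pt "0.27 0.16 -0.09 -0.3 0 0" --jaw -0.6

```text
time: 11.25
ee_pos: [559.0, 252.4, 221.4]
tcp_rot: [[-0.764, 0.645, -0.008], [0.645, 0.764, -0.005], [0.002, -0.009, -1.0]]
force: [0.8, 0.6, -0.2]
grip_width: 0.799
finger_force: 0.0
```

```bash
cat > m2.py <<'E'
from h import *
T=[];L=[]; 
for n in ["top","scene"]:
    c=cam(n)
    for k,l,uv,p0,z,P,ig in (("loose_plane",L,[576,63,25],[577,63,-.7],8,PLANE,None),("stowed_plane",L,[484,-45,25],[484,-46,-.7],8,PLANE,None),("tote",T,[530,9,20],[530,9,-.7],0,TOTE,([box(-60,60,-20,20,0,60),box(-60,60,120,160,0,60)],[484,-44,-.705],8))):
        m=pick(n,k,c,proj(c,uv)[0])
        if m is None: print(n,k,'none'); continue
        q,f=fit([(c,m)],P,p0,z,ig); print(n,k,m.sum(),np.r_[q[:2],np.degrees(q[2])].round(1),round(f,3))
        if k=='tote': T.append(q)
t=np.mean(T,0); e=np.array([np.cos(t[2]),np.sin(t[2])]); print('tote',t.round(3))
E
python3 m2.py
```

```text
top loose_plane 1019 [576.7  65.  -41.2] 0.045
top stowed_plane 925 [483.4 -48.5 -39.1] 0.063
top tote 5209 [527.6   7.5 -39.8] 0.049
scene loose_plane 742 [580.   67.1 -39.3] 0.114
scene stowed_plane 639 [486.  -46.3 -36.6] 0.195
scene tote 3472 [531.5  11.7 -39.6] 0.071
tote [529.572   9.586  -0.693]
```

```bash
sed -i 's/555,40,40/540,20,30/' v.py; python3 v.py pics/placed.png; python3 go.py 529.5 9.6 210 50.2 0
```

```text
t 11.75 dist 243.1 ang 0.8 frac 1
row [-0.266, -0.406, 0.026, -0.011, -0.003, -0.012] half [-0.133, -0.203, 0.013, -0.006, -0.002, -0.006]
```

View pics/placed.png

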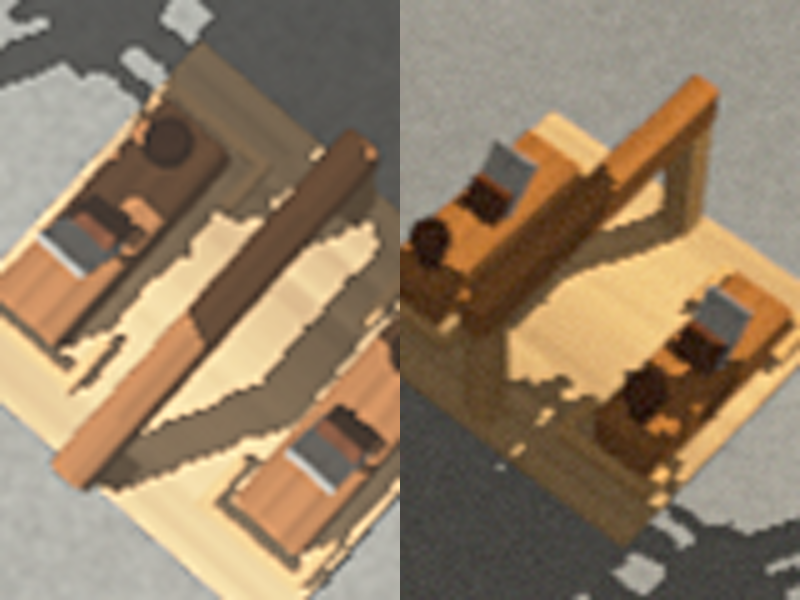

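In both views the plane lies in the bay with its knob end like the other's, sitting towards the outer lip. I'll test numerically that it isn't perched on that lip.

```bash
python3 - <<'E'
from h import *
obs=[]
for n in ["top","scene"]:
    c=cam(n); m=pick(n,'loose_plane',c,proj(c,[576,63,25])[0])
    if m is not None: obs.append((c,m))
def roll(deg,z):  # rotate about x, inner lower edge stays at z
    a=np.radians(deg); out=[]
    for P in PLANE:
        y=P[:,1]+20; out.append(np.c_[P[:,0],y*np.cos(a)-P[:,2]*np.sin(a)-20,y*np.sin(a)+P[:,2]*np.cos(a)+z])
    return out
for deg in (-10,-5,0,5,10,14):
    r=[]
    for o in obs: q,f=fit([o],roll(deg,8),[577,64,-.7],0); r+= [round(f,3),q[:2].round(1).tolist(),round(np.degrees(q[2]),1)]
    print(deg,r)
E
```

```text
-10 [np.float64(0.132), [575.9, 63.8], np.float64(-40.4), np.float64(0.053), [576.7, 64.7], np.float64(-40.1)]
-5 [np.float64(0.102), [576.0, 64.0], np.float64(-40.6), np.float64(0.076), [578.5, 64.9], np.float64(-38.7)]
0 [np.float64(0.068), [577.2, 64.9], np.float64(-40.8), np.float64(0.106), [581.1, 66.2], np.float64(-38.8)]
5 [np.float64(0.049), [577.3, 66.0], np.float64(-40.8), np.float64(0.132), [583.3, 67.1], np.float64(-37.5)]
10 [np.float64(0.072), [578.3, 66.6], np.float64(-40.4), np.float64(0.153), [583.9, 68.6], np.float64(-36.8)]
14 [np.float64(0.058), [579.7, 67.9], np.float64(-40.4), np.float64(0.171), [585.0, 69.4], np.float64(-36.4)]
```

The silhouette error (0.07 top, 0.11 scene) is the same as when the plane lay flat on the bench, and raised-edge poses fit worse in the scene view. So it's flat. Now the handle.

Emit:
jog_arm --pt "-0.266 -0.406 0.02 -0.011 0 -0.008" --pt "-0.266 -0.406 0.02 -0.011 0 -0.008" --pt "-0.266 -0.406 0.02 -0.011 0 -0.008" --pt "-0.266 -0.406 0.02 -0.011 0 -0.008" --pt "-0.266 -0.406 0.02 -0.011 0 -0.008" --jaw -0.5

```text
time: 12.45
ee_pos: [528.9, 8.0, 213.3]
tcp_rot: [[-0.766, 0.642, -0.001], [0.642, 0.766, 0.001], [0.002, 0.0, -1.0]]
force: [1.2, 0.2, 0.0]
grip_width: 0.753
finger_force: 0.0
```

Emit:
jog_arm --pt "0 0 0 0 0 0" --pt "0 0 0 0 0 0"

```text
time: 12.65
ee_pos: [529.6, 9.4, 213.3]
tcp_rot: [[-0.765, 0.644, -0.001], [0.644, 0.765, 0.002], [0.002, 0.0, -1.0]]
force: [0.1, 0.0, -0.4]
grip_width: 0.752
finger_force: 0.0
```

```bash
python3 go.py 529.8 9.5 90 50 0
```

```text
t 12.65 dist 123.3 ang 0.1 frac 1
row [-0.001, 0.0, 0.247, 0.0, -0.003, -0.002] half [-0.0, 0.0, 0.123, 0.0, -0.001, -0.001]
```

Emit:
jog_arm --pt "0 0 0.07 0 0 0" --pt "0 0 0.13 0 0 0" --pt "0 0 0.19 0 0 0" --pt "0 0 0.235 0 0 0" --pt "0 0 0.247 0 0 0"

```text
time: 13.15
ee_pos: [528.4, 11.5, 87.1]
tcp_rot: [[-0.768, 0.641, -0.005], [0.641, 0.768, 0.002], [0.005, -0.002, -1.0]]
force: [-0.0, -0.0, 0.6]
grip_width: 0.749
finger_force: 0.0
```

Emit:
jog_arm --pt "0 0 0 0 0 0" --pt "0 0 0 0 0 0" --pt "0 0 0 0 0 0" --pt "0 0 0 0 0 0" --pt "0 0 0 0 0 0" --jaw 1 --grip_force 20

```text
time: 13.65
ee_pos: [529.6, 10.2, 90.2]
tcp_rot: [[-0.766, 0.642, -0.001], [0.642, 0.766, 0.002], [0.002, 0.0, -1.0]]
force: [0.1, -0.6, 0.8]
grip_width: 0.366
finger_force: 0.0
```

Emit:
jog_arm --pt "0 0 0 0 0 0" --pt "0 0 0 0 0 0" --pt "0 0 0 0 0 0" --pt "0 0 0 0 0 0" --pt "0 0 0 0 0 0" --grip_force 55

```text
time: 14.15
ee_pos: [529.3, 10.1, 89.8]
tcp_rot: [[-0.766, 0.642, -0.002], [0.642, 0.766, 0.001], [0.002, -0.0, -1.0]]
force: [-3.1, -3.6, 4.2]
grip_width: 0.191
finger_force: 55.0
```

The lath is gripped (17.8 mm opening). Starting a gentle lift.

Emit:
jog_arm --pt "0 0 -0.003 0 0 0" --pt "0 0 -0.008 0 0 0" --pt "0 0 -0.014 0 0 0" --pt "0 0 -0.02 0 0 0" --pt "0 0 -0.024 0 0 0"

```text
time: 14.65
ee_pos: [529.4, 10.3, 101.9]
tcp_rot: [[-0.767, 0.642, -0.002], [0.642, 0.767, 0.002], [0.002, 0.0, -1.0]]
force: [-0.4, -0.2, -6.9]
grip_width: 0.189
finger_force: 55.0
```

Emit:
jog_arm --pt "0 0 -0.008 0 0 0" --pt "0 0 -0.018 0 0 0" --pt "0 0 -0.03 0 0 0" --pt "0 0 -0.042 0 0 0" --pt "0 0 -0.054 0 0 0"

```text
time: 15.15
ee_pos: [529.5, 10.2, 129.3]
tcp_rot: [[-0.766, 0.642, -0.002], [0.642, 0.766, 0.002], [0.002, 0.0, -1.0]]
force: [0.3, -0.0, -6.6]
grip_width: 0.189
finger_force: 55.0
```

Emit:
jog_arm --pt "0 0 -0.012 0 0 0" --pt "0 0 -0.024 0 0 0" --pt "0 0 -0.036 0 0 0" --pt "0 0 -0.048 0 0 0" --pt "0 0 -0.06 0 0 0"

```text
time: 15.65
ee_pos: [529.5, 10.1, 159.1]
tcp_rot: [[-0.766, 0.642, -0.002], [0.642, 0.767, 0.002], [0.002, -0.0, -1.0]]
force: [-0.3, 0.2, -6.6]
grip_width: 0.191
finger_force: 55.0
```

Emit:
jog_arm --pt "0 0 -0.012 0 0 0" --pt "0 0 -0.024 0 0 0" --pt "0 0 -0.036 0 0 0" --pt "0 0 -0.046 0 0 0" --pt "0 0 -0.054 0 0 0"

```text
time: 16.15
ee_pos: [529.6, 10.1, 186.1]
tcp_rot: [[-0.767, 0.642, -0.002], [0.642, 0.767, 0.002], [0.002, 0.0, -1.0]]
force: [-0.2, 0.1, -6.7]
grip_width: 0.189
finger_force: 55.0
```

Emit:
jog_arm --pt "0 0 -0.005 0 0 0" --pt "0 0 -0.008 0 0 0" --pt "0 0 -0.008 0 0 0" --pt "0 0 -0.008 0 0 0" --pt "0 0 -0.008 0 0 0"

```text
time: 16.65
ee_pos: [529.5, 10.1, 189.4]
tcp_rot: [[-0.767, 0.642, -0.002], [0.642, 0.767, 0.002], [0.003, -0.0, -1.0]]
force: [0.2, 0.0, -7.3]
grip_width: 0.188
finger_force: 55.0
```

```bash
python3 - <<'E'
from h import *
s=status.get_state(); print({k:np.round(s[k],3).tolist() for k in ('time','ee_pos','force','moment','finger_force','grip_width')})
H=s['ee_pos'][2]-90; z={}
for n in ['top','scene']:
    c=cam(n)
    for k,z0,uv,p0,P in (("loose_plane",8,[576,63,25+H],[577,63,-.7],PLANE),("stowed_plane",8,[484,-45,25+H],[484,-46,-.7],PLANE),("tote",0,[530,9,20+H],[530,9,-.7],TOTE)):
        m=pick(n,k,c,proj(c,uv)[0])
        if m is None: print(n,k,'none'); continue
        q,f=fit([(c,m)],P,p0,z0+H); print(n,k,m.sum(),np.r_[q[:2],np.degrees(q[2])].round(1),round(f,3))
s=status.get_state(); print(np.round(s['dq'],3),np.round(s['tcp_rot'],3).tolist(),np.round(s['moment'],3))
E
```

```text
{'time': 16.65, 'ee_pos': [529.465, 10.105, 189.363], 'force': [0.22, 0.01, -7.316], 'moment': [0.006, 0.043, -0.015], 'finger_force': 54.995, 'grip_width': 0.188}
top loose_plane none
top stowed_plane 279 [485.3 -47.4 -40.5] 0.768
top tote 2439 [527.5   8.8 -39.2] 0.733
scene loose_plane 862 [580.1  68.7 -38.2] 0.089
scene stowed_plane 682 [485.2 -50.7 -31.2] 0.22
scene tote 3463 [534.   11.5 -40. ] 0.39
[-0.002 -0.    -0.     0.    -0.     0.001] [[-0.767, 0.642, -0.002], [0.642, 0.767, 0.002], [0.003, -0.0, -1.0]] [-0.047  0.018 -0.023]
```

Lifted about 99 mm. The wrist reads 6.9 N, which matches the tote plus two planes, with near-zero moment and nothing moving. The loose plane fits flat at its place in the bay. Handing in.

```bash
python3 -c "
from plant import workorder; print(workorder.sign_off())"
```

```text
the job is handed in; nothing more can be done
None
```

The loose plane is in the empty bay with its knob the same way as the stowed one. The tote is held about 10 cm up, level and steady, and the job was handed in at about 17 s of the 53 s limit. That both planes lie flat rests on silhouette fits and force readings, because the gripper partly blocked the last camera views.

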